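Put the hub stand's kickstand down and hold its frame upright

TASK

A folding hub stand leans back on its buffers with its kickstand folded up. First slide its lock fully to the open (left) end; then, with the frame still leaning on its buffers, flip the kickstand over centre until it is fully down; then grip the frame's top tube, raise the frame upright and finish while holding it still and upright there, not letting go, with the lock still open and the kickstand still down. Leave the other things on the bench alone.

Things in the scene. Friction and masses are not known exactly. Their poses are not given: they have to be found in the camera images.
- hub_stand: Fixed dark steel base plate of the folding hub stand, 215 x 300 mm, top face 10 mm up, standing on low pads. Origin on the bench surface (z = 0); x points to the stand's back (roughly away from the robot), y to its left, z up; the plate spans x -0.12..0.095, y -0.15..0.15 (m). These are 'the stand's axes'. The frame's hinge line runs along y at x = 0.020, z = 0.035.
- frame (a joint): Lean of the aluminium frame about its hinge line, rad: 0 = upright, positive = leaning back (top away from the robot). Starts at rest at 0.40 on two rubber buffers; travel ends at -0.12 (forward). About 0.8 kg on a free hinge, with a hub overhanging to the back: let go, even upright, it tips back onto the buffers. Raising it at the top tube takes about 2 to 3 N.
- frame_hinge (a point): Middle of the frame's hinge line; axes turn with the frame (upright: same as the stand's) = 'frame coordinates'. Two 18 mm square uprights at y = +-0.09, 0.172 tall; a cross bar at z = 0.095 carries a flanged steel hub sticking out 0.08 to the back.
- top_tube (a point): Middle of the frame's round top tube (22 mm diameter, 224 mm long along y), at frame coordinates 0, 0, 0.180; axes are the frame's. Free to be pinched front-to-back from above; being round it turns in a vertical grip as the frame swings. About 0.20 above the bench when leaning at 0.40, 0.215 upright.
- lock (a joint): Travel of the lock slider along the stand's +y (to the left), m: 0 = locked end, 0.070 = open end; starts between 0 and 0.012. Friction about 1.5 N, stays where it is left. Near 0 its steel tongue lies under a lug of the frame and the frame cannot be raised; from 0.03 on it is clear of the lug.
- lock_grip (a point): Point inside the black upright grip of the lock slider, 48 mm above the bench. The grip is 14 mm (x) by 24 mm (y), reaching from 22 to 62 mm above the bench, in front of the frame at x = -0.085, y = -0.03 + lock in the stand's axes. Rails beside its foot stand 20 mm above the bench.
- kickstand (a joint): Swing of the kickstand about the fore-aft (x) axis of its pivot, rad: 0 = folded, sticking out to the right (-y) of the frame and 20 degrees above level in the frame's plane; 1.75 = fully down, 80 degrees below level. An over-centre spring drives it to either end: below about 0.7 it springs back, beyond 0.8 it snaps down by itself. Takes about 2 N at the leg.
- kick_pivot (a point): Kickstand pivot on the front of the frame's right upright, at frame coordinates -0.024, -0.09, 0.110. Turns with the kickstand.
- kick_foot (a point): Tip of the kickstand, a 10 mm thick steel rod with a 16 mm rubber foot. The rod is straight from a bend 0.022 m along the leg, 0.006 in front of the pivot (frame -x), to this tip 0.118 m along the leg, 0.050 in front of the pivot.
- steel_cup_3: Bystander: short turned steel cup, 64 mm wide, 40 mm tall; origin under its centre. Leave alone.
- star_knob_1: Bystander: black three-lobe knob, 35x32x16 mm; origin under its centre. Leave alone.
- spool: Bystander: spool of solder, 55 mm wide, 38 mm tall; origin under its centre. Leave alone.
- fuse_box: Bystander: small white card box, 55x85x32 mm; origin under its centre. Leave alone.
- bracket_1: Bystander: dark machined angle bracket, 30x44x30 mm; origin under its centre. Leave alone.
- flux_bottle: Bystander: small bottle, 32 mm wide, 75 mm tall; origin under its centre. Leave alone.

How it is judged (in metres and radians):
On the way, in this order (a step that is already met when the one before it is completed fails the run):
1. the lock is slid to its open end (value of joint lock above 0.06 m and value of joint frame above 0.3 rad), for 0.2 s.
2. the kickstand is fully down while the frame still leans back (all of step 1 and value of joint kickstand above 1.6 rad), for 0.2 s.
At the end, for the whole second after the job is handed in: Lock within 10 mm of its open end, kickstand within 0.15 rad of fully down, frame within 0.06 rad of upright and still, top tube between the fingers and gripped with more than 3 N (value of joint lock above 0.06 m and value of joint kickstand above 1.6 rad and value of joint frame between -0.06 and 0.06 rad and velocity of joint frame between -0.05 and 0.05 rad/s and contact force between the fingers and hub_stand above 3 N and x of the grasp point in the frame of top_tube between -0.03 and 0.03 m and y of the grasp point in the frame of top_tube between -0.12 and 0.12 m and z of the grasp point in the frame of top_tube between -0.03 and 0.04 m); the arm keeps its last pose, push and grip.
It fails at once if a bystander is pushed or tipped over (distance of any of steel_cup_3, star_knob_1, spool, fuse_box, bracket_1, flux_bottle from where it was at the start of the episode above 0.03 m or angle between any of steel_cup_3, star_knob_1, spool, fuse_box, bracket_1, flux_bottle's own z axis and vertical above 0.5 rad).
It also fails if it takes over 59 s, if anything falls off the work surface, if the arm or the gripper's body presses on something with over 40 N, if the wrist force passes 120 N, or if a joint passes its speed limit or range.

ROBOT

A 7-joint arm with a two-finger parallel gripper is mounted at the origin on a cart in front of the work surface, level with it; the furniture and walls round the work are solid. World frame = base frame: x ahead of the robot, y to its left, z up, the work surface at z = 0. Lengths are in m, angles in degrees, forces in N, time in s.
With the tool pointing down it reaches from about 0.425 to 0.875 m from the base axis. Payload 4.7 kg.
Tool frame: the origin (TCP) lies on the centre line of the jaws, within the pads' length; the fingertips stand 11 mm ahead of it and the grasp point (between the pads) lies 8 mm behind it; z points along the fingers, y is the direction in which the jaws open and shut (so a half turn about z gives the same grasp; the last joint's range is limited). The gripper opens to 87 mm and grips with 3 to 60 N. Pads are 19 mm wide; open, the fingers measure 117 mm over their backs; the gripper's body (75 mm by 190 mm) begins 51 mm behind the grasp point.
Start: joints at [70.193, 18.392, -4.016, 83.108, 1.295, 78.541, -3.26], TCP at [0.229, -0.608, 0.234] pointing down, gripper open.
Joint ranges: [-163.93, 163.93], [-17.29, 119.83], [-79.2, 71.16], [3.27, 140.29], [-89.18, 269.18], [5.43, 117.66], [-154.24, 154.24]. Speed limits (degrees/s): [147.25, 147.25, 180, 180, 180, 180, 180].

INTERFACE

Orientations are given as [roll, pitch, yaw] about the fixed x, y, z axes, in that order (R = Rz(yaw) Ry(pitch) Rx(roll)).
In Python, from cell import env gives the robot as it stands.
- The arm moves only by the tool servo_tool, never from a script. Its argument "moves" is text: rows parted by semicolons, each of 7 numbers parted by spaces: the shift along the tool's x, y, z as a fraction of full scale, then the turn, a rotation vector about the tool's x, y, z as a fraction of full scale, then the gripper's target within -1 to 1 (shut at 1, half-way at 0, fully open at -1). A call has 1 to 20 rows; each row shifts and turns the pose as measured when the row begins, along the tool's axes as they then stand; what a row does not reach is not made up. Full scale, the value 1, is 1000 mm for a shift and 0.5 rad for a turn. A row lasts 1/12 s, in which the tool goes at most 41.7 mm and 7.16 degrees, less where a joint would pass 70% of its speed; a pose out of reach is approached as far as the arm can. A call with a number of a shift or a turn outside -1 to 1 is refused whole. A call with a gripper value outside its range is refused whole. The fingers move at their own pace and stop on an object; "squeeze" is the grip in N (left out, the last holds). Time passes only in rows, so rows that do not move let the fingers close. It gives the time, the measured TCP pose, the force and the opening at its end, in the units of the state.
- env.get_obs(): the state, without advancing time (a new reading comes with each control period).
- env.read_camera(name): name is "scene" or "top" or "wrist"; returns a dict with "img" (384x512x3 uint8, red, green, blue), "range_z" (384x512 float32, m along the optical axis (not along the pixel's ray), 0 where there is no reading), "mtx" (3x3 intrinsics, pixels), "k1" (the pictures are not rectified: a ray, as slopes to the right and down, at radius r is drawn at 1 + k1 r^2 times it, then the intrinsics apply), "T" (4x4, takes a point from camera to world coordinates); the wrist camera has in their place "hand_eye" (4x4, takes a point from camera to tool coordinates, whose origin is the TCP and whose axes are the flange's). Camera axes: x right, y up, looking along -z (the intrinsics and any distortion apply to the point x, -y, -z); pixel columns grow to the right and rows downward; lengths in m; the calibration is good to about 2 mm. A picture is of the moment at which its call begins: read the wrist's pose just before it.
- env.sign_off(): hands the job in, once; it reports no verdict.
The state is a dict: "time_s": time; "qpos": joint angles; "joint_velocities": joint speeds; "effort": joint torques, N m; "tool_pos": TCP position; "tool_rot": TCP orientation; "force": force on the tool from outside, world axes, zero at the start; "wrist_torque": the same for the moment, N m; "grip_width": finger opening in m.
Only numpy, scipy, OpenCV 4.12 (cv2) and the standard library are available. Lean on these libraries where they do the work, as an engineer would, in place of code of your own. Each camera call takes 0.05 s, during which the arm holds its last target.

## Working session

There is one attempt and no reset: what is moved stays moved. The work goes in short steps, Python scripts to look and compute and a tool call to move; the robot and the scene stay as the last step left them, time stands still between calls to the robot, and variables do not carry over. Pictures are saved under pics/ and viewed, and the job is handed in when it is done.

Besides the shell and the picture viewer there is one more tool, called after "Request:" as name(argument=value, ...), one argument or row to a line, values as JSON. servo_tool: Moves the arm, as the interface text tells. Its arguments: {"type":"object","properties":{"moves":{"type":"string"},"squeeze":{"type":"number"}},"required":["moves"]}

```bash
ls; mkdir -p pics; python3 - <<'E'
from cell import env
import cv2
o=env.get_obs(); print({k:(v if not hasattr(v,'round') else v) for k,v in o.items()})
for n in ["scene","top"]:
    c=env.read_camera(n); cv2.imwrite(f"pics/{n}0.png",c["img"][:,:,::-1]); print(n,c["mtx"],c["k1"],c["T"])
    import numpy as np; np.savez(f"{n}0.npz",**c)
E
```

```text
pics
{'time_s': 0.0, 'qpos': array([70.19242621, 18.43814298, -4.01456718, 83.17547075,  1.29707072,
       78.54025409, -3.25892175]), 'joint_velocities': array([ 0.0054681 ,  0.04489619,  0.01312557, -0.03426758, -0.13562885,
        0.0176181 ,  0.01139283]), 'effort': array([ 4.55195513e-04, -4.91289890e+01, -4.03510798e-01, -3.12526703e+01,
       -6.38734270e-02,  4.39544418e-02,  1.82615640e-04]), 'tool_pos': array([ 0.22860477, -0.60790336,  0.23246678]), 'tool_rot': array([-1.79891487e+02,  8.10397867e-03,  2.06179201e+01]), 'force': array([ 0.75563009, -0.66756415, -0.50036654]), 'wrist_torque': array([-0.00700257,  0.04438956, -0.02237949]), 'grip_width': 0.08680745699505435}
scene [[397.41260887   0.         253.76897533]
 [  0.         397.41260887 194.34324573]
 [  0.           0.           1.        ]] -0.030706758420100285 [[-0.70149951  0.43582835 -0.56387241 -0.11127159]
 [-0.71266643 -0.42651255  0.55695027  0.72209198]
 [ 0.00223606  0.79255328  0.60979858  0.93939028]
 [ 0.          0.          0.          1.        ]]
top [[376.8646925    0.         252.73414614]
 [  0.         376.8646925  189.1126191 ]
 [  0.           0.           1.        ]] 0.028038333691722914 [[-1.28387984e-02  9.93545167e-01 -1.12708326e-01  4.66076751e-01]
 [-9.99917526e-01 -1.27201849e-02  1.77148726e-03  2.31057263e-02]
 [ 3.26381861e-04  1.12721774e-01  9.93626537e-01  1.27808258e+00]
 [ 0.00000000e+00  0.00000000e+00  0.00000000e+00  1.00000000e+00]]
```

View pics/scene0.png

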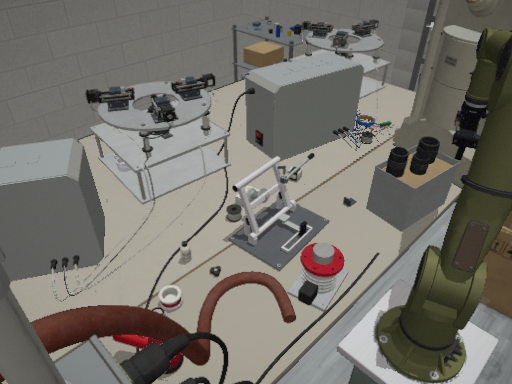

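View pics/top0.png

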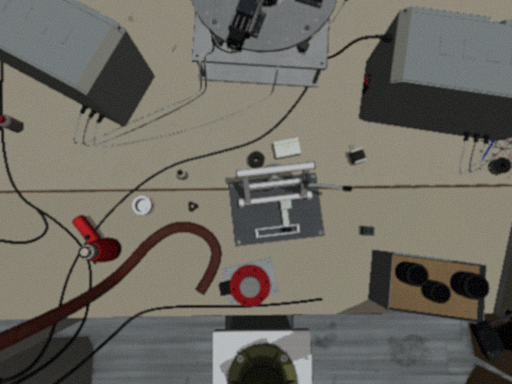

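```bash
cat > h.py <<'E'
import numpy as np, cv2
from scipy.spatial.transform import Rotation as R
def ray(c,u,v,T=None):
    T=c["T"] if T is None else T
    K=c["mtx"]; d=np.array([(u-K[0,2])/K[0,0],(v-K[1,2])/K[1,1]]); p=d.copy(); k=float(c["k1"])
    for _ in range(10): p=d/(1+k*(p@p))
    return T[:3,3], T[:3,:3]@np.array([p[0],-p[1],-1.])
def onz(c,u,v,z,T=None):
    o,d=ray(c,u,v,T); return o+d*(z-o[2])/d[2]
def pt(c,u,v,T=None):
    o,d=ray(c,u,v,T); return o+d*float(c["range_z"][int(round(v)),int(round(u))])
def cloud(c,T=None):
    T=c["T"] if T is None else T
    K=c["mtx"]; h,w=c["range_z"].shape; vv,uu=np.mgrid[:h,:w]
    d=np.stack([(uu-K[0,2])/K[0,0],(vv-K[1,2])/K[1,1]],-1); p=d.copy(); k=float(c["k1"])
    for _ in range(10): p=d/(1+k*(p**2).sum(-1,keepdims=True))
    z=c["range_z"]; P=np.stack([p[...,0]*z,-p[...,1]*z,-z],-1)
    return P@T[:3,:3].T+T[:3,3]
def proj(c,P,T=None):
    T=c["T"] if T is None else T
    q=(np.asarray(P)-T[:3,3])@T[:3,:3]; x=np.array([q[0]/-q[2],-q[1]/-q[2]]); x=x*(1+float(c["k1"])*(x@x))
    return c["mtx"][0,0]*x[0]+c["mtx"][0,2],c["mtx"][1,1]*x[1]+c["mtx"][1,2]
E
python3 - <<'E'
import numpy as np,cv2
from h import *
c=dict(np.load("top0.npz")); im=c["img"][:,:,::-1]
cv2.imwrite("pics/topz.png",cv2.resize(im[130:260,210:370],None,fx=5,fy=4.6,interpolation=cv2.INTER_CUBIC))
s=dict(np.load("scene0.npz"))["img"][:,:,::-1]
cv2.imwrite("pics/scz.png",cv2.resize(s[145:275,200:360],None,fx=5,fy=4.6,interpolation=cv2.INTER_CUBIC))
P=cloud(c); m=(np.abs(P[...,2]-.010)<.005)&(im.max(2)<95)
m[:, :225]=0; m[:,330:]=0; m[:170]=0;m[250:]=0
cv2.imwrite("pics/m.png",m*255)
pts=P[m]; rect=cv2.minAreaRect(pts[:,:2].astype(np.float32)*1000); print(m.sum(),rect,cv2.boxPoints(rect))
E
```

```text
3606 ((550.7958374023438, -52.69596862792969), (227.9824981689453, 301.7298889160156), 5.835120677947998) [[ 422.0574    85.79823]
 [ 452.73306 -214.36827]
 [ 679.5343  -191.19017]
 [ 648.85864  108.97633]][ WARN:0@0.742] global loadsave.cpp:1063 imwrite_ Unsupported depth image for selected encoder is fallbacked to CV_8U.
```

View pics/topz.png

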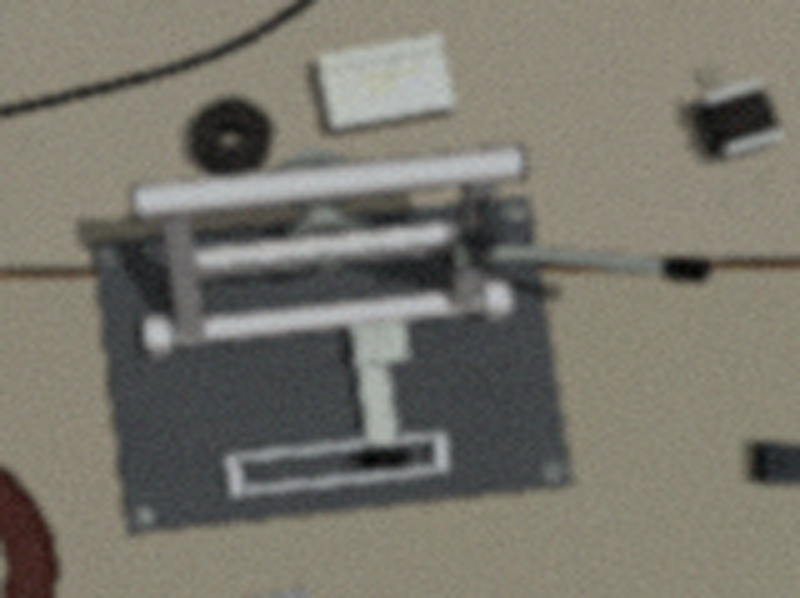

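View pics/scz.png

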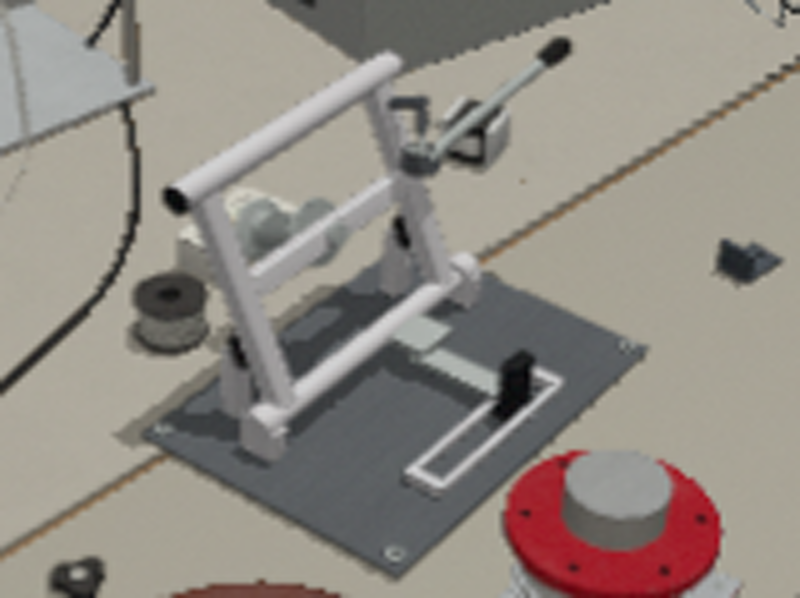

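View pics/m.png

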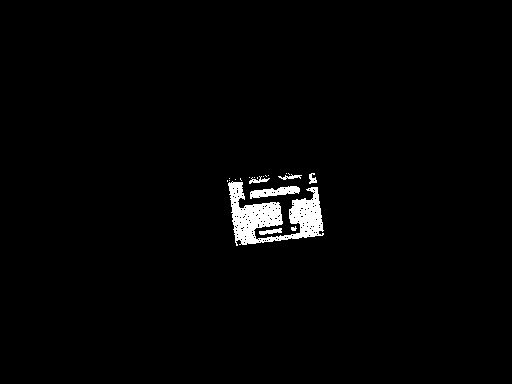

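```bash
python3 - <<'E'
import numpy as np,cv2
from h import *
c=dict(np.load("top0.npz"));s=dict(np.load("scene0.npz"))
f=lambda u,v:(u/5+210-.4,v/4.6+130-.4)
g=lambda u,v:(u/5+200-.4,v/4.6+145-.4)
for n,p,ex in [("FL",(130,532),(-.12,.15)),("FR",(570,485),(-.12,-.15)),("BR",(532,200),(.095,-.15)),("BL",(92,250),(.095,.15))]:
    print("top",n,onz(c,*f(*p),.01)[:2])
for n,p in [("FL",(398,578)),("FR",(648,348)),("BL",(142,435))]: print("sc",n,onz(s,*g(*p),.01)[:2])
a=np.radians(5.84); 
def S(o,yaw,p):
    return np.array([o[0]+np.cos(yaw)*p[0]-np.sin(yaw)*p[1],o[1]+np.sin(yaw)*p[0]+np.cos(yaw)*p[1],p[2]])
o=(.5568,-.0521)
# tube ends via z plane, top camera at z~.205
for p in [(137,200),(522,163)]: print("tube end",onz(c,*f(*p),.2)[:2])
for p in [(180,200),(392,65)]: print("tube end sc",onz(s,*g(*p),.2)[:2])
print("exp ends",S(o,a,(.09,.112,.2)),S(o,a,(.09,-.112,.2)))
print("grip top",onz(c,*f(385,458),.062)[:2],onz(s,*g(520,360),.062)[:2], "exp0",S(o,a,(-.085,-.03,.062)))
print("foot",onz(c,*f(690,268),.16)[:2],pt(c,*f(685,268)),pt(s,*g(555,52)))
print("pivot",pt(s,*g(418,160)))
E
```

```text
top FL [0.42263969 0.08027422]
top FR [ 0.45273295 -0.21355175]
top BR [ 0.66202754 -0.19495528]
top BL [0.62861638 0.10448961]
sc FL [0.42052617 0.08594654]
sc FR [ 0.45401804 -0.21213141]
sc BL [0.63317093 0.10736928]
tube end [0.63562306 0.06609394]
tube end [ 0.65630428 -0.157233  ]
tube end sc [0.63481607 0.06477821]
tube end sc [ 0.65768809 -0.15462738]
exp ends [0.6349368  0.06847629 0.2       ] [ 0.65772899 -0.15436114  0.2       ]
grip top [ 0.47335706 -0.08600908] [ 0.47401995 -0.08856945] exp0 [ 0.47529368 -0.09059312  0.062     ]
foot [ 0.59303714 -0.26179522] [ 0.58773029 -0.24695801  0.20705705] [ 0.58584509 -0.24329448  0.2049226 ]
pivot [ 0.60552516 -0.12695703  0.15276204]
```

```bash
python3 - <<'E'
import numpy as np,cv2
from h import *
c=dict(np.load("top0.npz"));P=cloud(c)
for n,(u,v) in dict(boxedgeTL=(376,255),cylA=(410,272),cylB=(435,292),cylC=(470,286),boxTR=(483,268),boxR=(480,312),lamp=(250,285),bigbox=(405,20),bigboxfront=(365,120),bracket=(367,231),knob2=(357,156),gray=(500,330)).items(): print(n,P[v,u].round(3))
for k in range(-60,11,10):
  pass
for y in np.arange(-.75,.2,.1):
  print(round(y,2),[round(float(np.max(P[...,2][(abs(P[...,1]-y)<.05)&(abs(P[...,0]-x)<.05)],initial=-1)),2) for x in np.arange(.1,1.0,.1)])
E
```

```text
boxedgeTL [ 0.388 -0.372  0.049]
cylA [ 0.356 -0.39   0.262]
cylB [ 0.301 -0.463  0.236]
cylC [ 0.318 -0.548  0.252]
boxTR [ 0.358 -0.627  0.183]
boxR [ 0.237 -0.61   0.18 ]
lamp [0.312 0.033 0.148]
bigbox [ 1.012 -0.382  0.341]
bigboxfront [ 0.846 -0.37   0.007]
bracket [ 0.464 -0.359  0.008]
knob2 [ 0.712 -0.326  0.045]
gray [ 0.23  -0.557  0.344]
-0.75 [-1.0, 0.07, 0.05, 0.01, 0.01, 0.01, 0.07, 0.24, -1.0]
-0.65 [-1.0, 0.32, 0.31, 0.19, 0.01, 0.01, 0.06, 0.35, 0.35]
-0.55 [-1.0, 0.4, 0.31, 0.24, 0.01, 0.01, 0.01, 0.35, 0.35]
-0.45 [-1.0, 0.2, 0.27, 0.27, 0.01, 0.01, 0.01, 0.35, 0.35]
-0.35 [-1.0, 0.2, 0.26, 0.26, 0.04, 0.01, 0.05, 0.35, 0.35]
-0.25 [-1.0, 0.01, 0.01, 0.01, 0.02, 0.21, 0.01, 0.01, 0.01]
-0.15 [0.01, 0.02, 0.01, 0.02, 0.04, 0.21, 0.22, 0.04, 0.02]
-0.05 [0.23, 0.02, 0.12, 0.12, 0.07, 0.22, 0.22, 0.04, 0.1]
0.05 [0.21, 0.12, 0.15, 0.12, 1.28, 0.22, 0.05, 0.01, 0.35]
0.15 [0.01, 0.02, 0.06, 0.04, 0.05, 0.01, 0.02, 0.01, 0.03]
```

Request:
servo_tool(
  moves="0 0 -0.035 0 0 0 -1;0 0 -0.035 0 0 0 -1;0 0 -0.035 0 0 0 -1;0 0 -0.02 0 0 0 -1;0.029 -0.028 0 0 0 0 -1;0.029 -0.028 0 0 0 0 -1;0.029 -0.028 0 0 0 0 -1;0.029 -0.028 0 0 0 0 -1;0.029 -0.028 0 0 0 0 -1;0.029 -0.028 0 0 0 0 -1",
)

```text
time_s: 0.93
tool_pos: [0.3281, -0.3893, 0.3538]
tool_rot: [-179.0, 0.4, 19.5]
force: [0.2, -0.5, 0.4]
grip_width: 0.0865
```

Request:
servo_tool(
  moves="0.029 -0.029 0 0 0 0 -1;0.029 -0.029 0 0 0 0 -1;0.029 -0.029 0 0 0 0 -1;0.029 -0.029 0 0 0 0 -1;0.029 -0.029 0 0 0 0 -1;0.029 -0.029 0 0 0 0 -1;0.029 -0.029 0 0 0 0 -1;0.015 -0.015 0 0 0 0.12 -1;0 0 0 0 0 0.12 -1;0 0 0 0 0 0.12 -1;0 0 0 0 0 0.12 -1;0 0 0 0 0 0 -1",
)

```text
time_s: 1.93
tool_pos: [0.462, -0.089, 0.353]
tool_rot: [-179.0, 0.7, 6.4]
force: [0.8, -0.4, -0.4]
grip_width: 0.087
```

```bash
python3 - <<'E'
from cell import env
import cv2,numpy as np
from h import *
o=env.get_obs(); c=env.read_camera("wrist"); cv2.imwrite("pics/w1.png",c["img"][:,:,::-1])
B=np.eye(4);B[:3,:3]=R.from_euler("xyz",o["tool_rot"],degrees=True).as_matrix();B[:3,3]=o["tool_pos"];T=B@c["hand_eye"]
np.savez("w1.npz",T=T,**{k:v for k,v in c.items() if k!="T"}); print(o["tool_pos"],o["tool_rot"],c["hand_eye"].round(3))
E
```

```text
[ 0.46199345 -0.0890128   0.35296865] [-179.01822859    0.74784589    6.36587457] [[ 0.001  0.97   0.244  0.066]
 [ 1.    -0.001 -0.    -0.   ]
 [-0.     0.244 -0.97  -0.151]
 [ 0.     0.     0.     1.   ]]
```

View pics/w1.png

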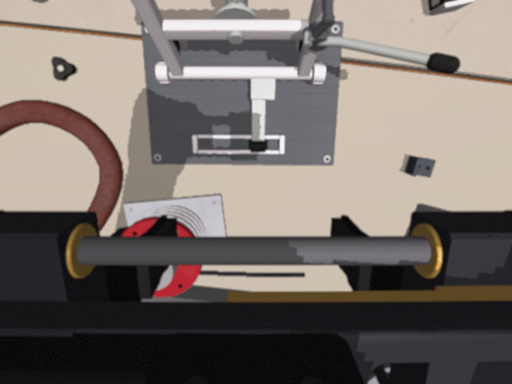

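```bash
python3 - <<'E'
import numpy as np
from h import *
w=dict(np.load("w1.npz"));T=w["T"]
print("FL",onz(w,150.5,164.5,.01,T),"FR",onz(w,336.5,163.5,.01,T),"BR",onz(w,342,21,.01,T))
print("grip",onz(w,258,146,.062,T))
print("tube hinge L/R",onz(w,165,73,.035,T),onz(w,318,74,.035,T))
print("foot",pt(w,440,63,T))
E
```

```text
FL [0.42247494 0.0842588  0.01      ] FR [ 0.45924643 -0.21963535  0.01      ] BR [ 0.66858695 -0.19008067  0.01      ]
grip [ 0.47887867 -0.08838211  0.062     ]
tube hinge L/R [0.56589931 0.05825696 0.035     ] [ 0.58886215 -0.16284972  0.035     ]
foot [ 0.58967123 -0.24308652  0.20528795]
```

Request:
servo_tool(
  moves="0.014 0 0 -0.035 0.025 0 -1;0 0 0.04 0 0 0 -1;0 0 0.04 0 0 0 -1;0 0 0.04 0 0 0 -1;0 0 0.04 0 0 0 -1;0 0 0.03 0 0 0 -1;0 0 0 0 0 0 -1",
)

```text
time_s: 2.57
tool_pos: [0.4779, -0.0908, 0.158]
tool_rot: [179.7, -0.4, 7.0]
force: [-1.0, -0.2, -0.9]
grip_width: 0.0871
```

Request:
servo_tool(
  moves="0 0 0.03 0 0 0 -1;0 0 0.03 0 0 0 -1;0 0 0.03 0 0 0 -1;0 0 0.015 0 0 0 -1;0 0 0 0 0 0 -1",
)

```text
time_s: 2.98
tool_pos: [0.4824, -0.0947, 0.0552]
tool_rot: [179.5, -0.7, 7.2]
force: [-0.4, 0.2, 0.4]
grip_width: 0.0872
```

```bash
python3 - <<'E'
from cell import env
import cv2,numpy as np
o=env.get_obs(); print(o["tool_pos"],o["force"])
c=env.read_camera("scene"); cv2.imwrite("pics/s1.png",cv2.resize(c["img"][145:275,200:360,::-1],None,fx=5,fy=4.6,interpolation=cv2.INTER_CUBIC))
E
```

```text
[ 0.48236576 -0.09472789  0.05519761] [-0.41467282  0.22232597  0.37951231]
```

View pics/s1.png

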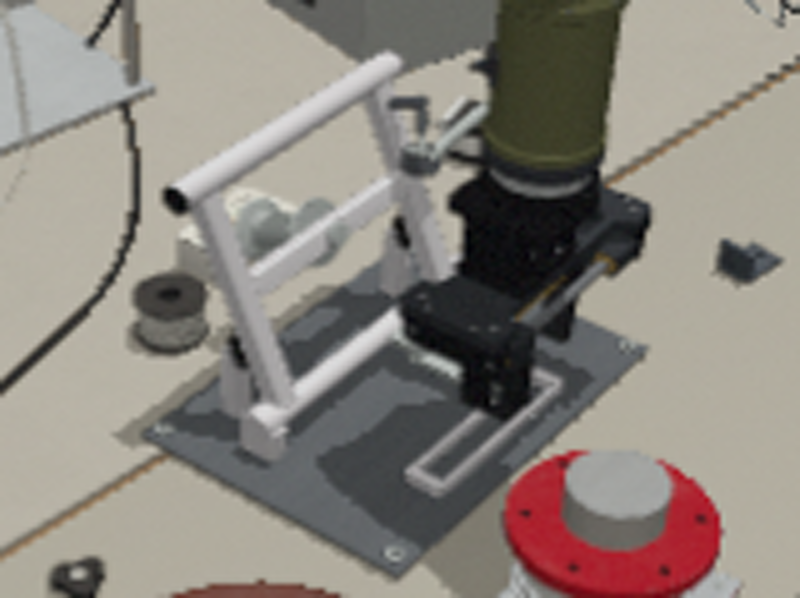

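Request:
servo_tool(
  moves="-0.006 -0.006 0.008 0 0 0 -1;0 0 0 0 0 0 1;0 0 0 0 0 0 1;0 0 0 0 0 0 1;0 0 0 0 0 0 1;0 0 0 0 0 0 1;0 0 0 0 0 0 1;0 0 0 0 0 0 1",
  squeeze=15,
)

```text
time_s: 3.7
tool_pos: [0.4825, -0.0914, 0.0569]
tool_rot: [179.0, -1.5, 7.2]
force: [-0.3, 0.7, 0.4]
grip_width: 0.0483
```

Request:
servo_tool(
  moves="-0.004 0 0.004 -0.02 -0.02 0 1;-0.004 0 0.004 0 -0.02 0 1;-0.004 0 0.004 0 -0.02 0 1;0 0 0.004 0 0 0 1;0 0 0.004 0 0 0 1;0 0 0 0 0 0 1;0 0 0 0 0 0 1",
)

```text
time_s: 4.28
tool_pos: [0.4712, -0.0924, 0.0377]
tool_rot: [178.4, 0.3, 7.1]
force: [-0.6, 0.0, 3.9]
grip_width: 0.0241
```

Request:
servo_tool(
  moves="0 0 -0.004 0.02 0 0 1;0 -0.01 0 0 0 0 1;0 -0.012 0 0 0 0 1;0 -0.012 0 0 0 0 1;0 -0.012 0 0 0 0 1;0 -0.012 0 0 0 0 1;0 -0.01 0 0 0 0 1;0 0 0 0 0 0 1",
)

```text
time_s: 4.95
tool_pos: [0.4632, -0.023, 0.04]
tool_rot: [178.9, 0.2, 7.0]
force: [0.8, 1.2, -0.1]
grip_width: 0.0244
```

Moved 69 mm; press on to the end stop.

Request:
servo_tool(
  moves="0 -0.006 0 0 0 0 1;0 -0.006 0 0 0 0 1;0 -0.004 0 0 0 0 1;0 0 0 0 0 0 1",
)

```text
time_s: 5.28
tool_pos: [0.4633, -0.0234, 0.0398]
tool_rot: [177.7, 0.1, 6.6]
force: [0.3, 2.0, 1.1]
grip_width: 0.0243
```

Request:
servo_tool(
  moves="0 0 0 0.03 0 0 -1;0 0 0 0.03 0 0 -1;0 0 0 0 0 0 -1;0 0 0 0 0 0 -1;0 0 -0.02 0 0 0 -1;0 0 -0.03 0 0 0 -1;0 0 -0.04 0 0 0 -1;0 0 -0.04 0 0 0 -1;0 0 -0.04 0 0 0 -1;0 0 -0.04 0 0 0 -1;0 0 -0.04 0 0 0 -1;0 0 -0.04 0 0 0 -1;0 0 0 0 0 0 -1",
)

```text
time_s: 6.37
tool_pos: [0.4579, -0.0183, 0.3374]
tool_rot: [-179.9, 1.1, 6.9]
force: [0.5, -0.3, 0.4]
grip_width: 0.0867
```

Request:
servo_tool(
  moves="0 0 0 0 0 -0.24 -1;0 0 0 0 0 -0.24 -1;0 0 0 0 0 -0.24 -1;0 0 0 0 0 -0.24 -1;0 0 0 0 0 -0.24 -1;0 0 0 0 0 -0.24 -1;0 0 0 0 0 -0.24 1;0 0 0 0 0 -0.24 1;0 0 0 0 0 -0.24 1;0 0 0 0 0 -0.24 1;0 0 0 0 0 -0.24 1;0 0 0 0 0 -0.24 1;0 0 0 0 0 -0.2 1;0 0 0 0 0 0 1",
)

```text
time_s: 7.53
tool_pos: [0.4566, -0.0126, 0.3352]
tool_rot: [-178.8, -0.3, 99.1]
force: [0.1, 0.0, 0.5]
grip_width: 0.0416
```

```bash
python3 - <<'E'
from cell import env
import cv2,numpy as np
c=env.read_camera("wrist"); cv2.imwrite("pics/w2.png",c["img"][:,:,::-1])
c=env.read_camera("scene"); cv2.imwrite("pics/s2.png",cv2.resize(c["img"][125:275,200:400,::-1],None,fx=4,fy=4,interpolation=cv2.INTER_CUBIC))
o=env.get_obs(); print(o["tool_pos"],o["tool_rot"],o["qpos"])
E
```

```text
[ 0.45665499 -0.01266665  0.33526546] [-178.7642292    -0.24196303   98.747387  ] [ 32.86218368  -5.71794582 -31.52982984  97.41232173  -3.00567689
  88.72846793  10.34224905]
```

View pics/s2.png

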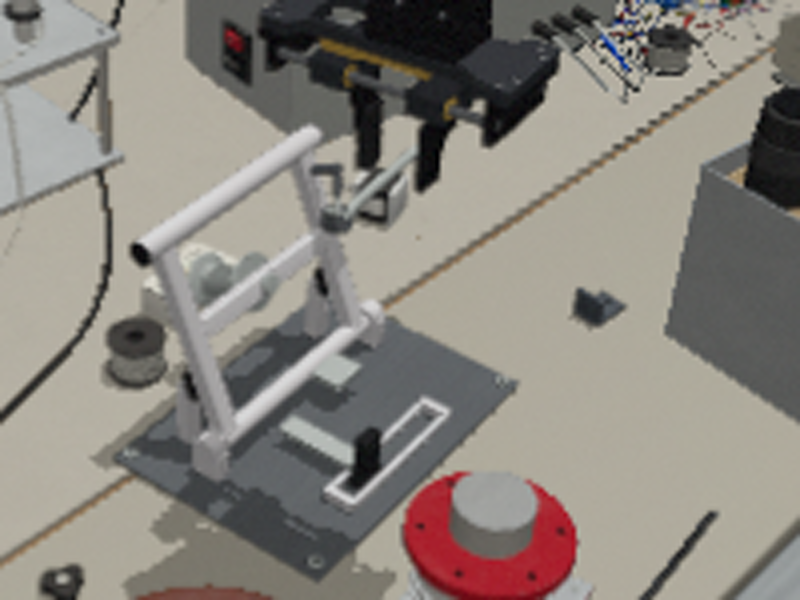

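View pics/w2.png

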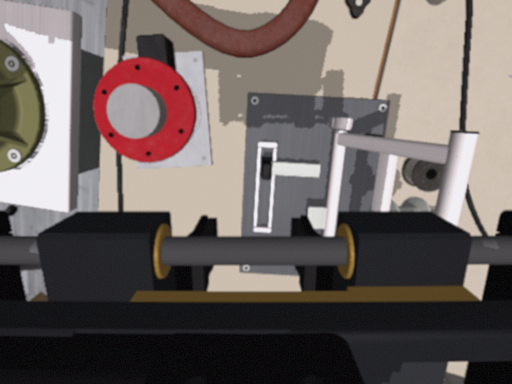

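Request:
servo_tool(
  moves="-0.033 0.0146 0 0 0 0 1;-0.033 0.0146 0 0 0 0 1;-0.033 0.0146 0 0 0 0 1;-0.033 0.0146 0 0 0 0 1;-0.033 0.0146 0 0 0 0 1;-0.033 0.0146 0 0 0 0 1;-0.033 0.0146 0 0 -0.04 0.04 1;0 0 0 0 0 0.04 1;0 0 0 0 0 0 1",
)

```text
time_s: 8.38
tool_pos: [0.5977, -0.233, 0.3293]
tool_rot: [-178.7, 1.1, 95.2]
force: [0.8, 1.3, -0.0]
grip_width: 0.0008
```

Request:
servo_tool(
  moves="0.007 -0.004 0.02 -0.038 -0.045 -0.03 1;0 0 0.03 0 0 0 1;0 0 0.03 0 0 0 1;0 0 0 0 0 0 1",
)

```text
time_s: 8.72
tool_pos: [0.5931, -0.2278, 0.2474]
tool_rot: [180.0, 2.4, 95.8]
force: [-1.0, -0.0, -1.5]
grip_width: 0.0005
```

```bash
python3 - <<'E'
from cell import env
import cv2,numpy as np
c=env.read_camera("wrist"); cv2.imwrite("pics/w3.png",c["img"][:,:,::-1])
c=env.read_camera("scene"); cv2.imwrite("pics/s3.png",cv2.resize(c["img"][125:275,200:400,::-1],None,fx=4,fy=4,interpolation=cv2.INTER_CUBIC))
o=env.get_obs(); print(o["tool_pos"],o["tool_rot"],o["force"])
E
```

```text
[ 0.59572461 -0.22858436  0.25335614] [179.54897686   2.58214195  95.77546234] [0.29198796 0.02352915 0.8684489 ]
```

View pics/s3.png

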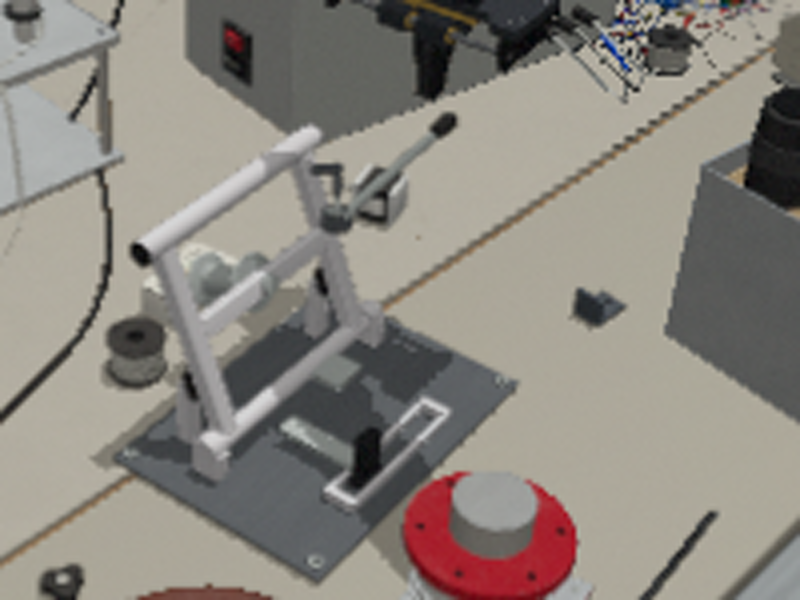

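View pics/w3.png

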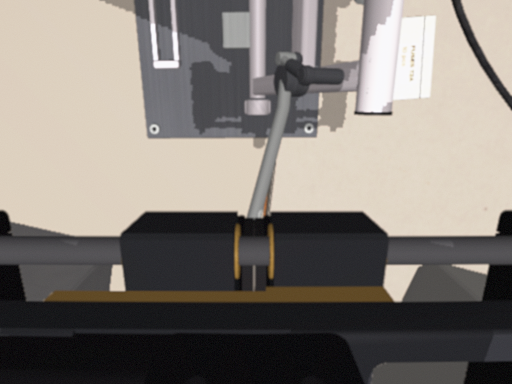

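Request:
servo_tool(
  moves="0 0 0.02 0.017 0.08 0 1;0 0 0.02 0 0 0 1;0 -0.002 0.012 0 0 0 1;0 -0.006 0.015 0 0 0 1;0 -0.006 0.015 0 0 0 1",
)

```text
time_s: 9.23
tool_pos: [0.5926, -0.2307, 0.1874]
tool_rot: [178.5, 0.9, 95.9]
force: [-0.6, -0.4, 2.6]
grip_width: 0.0003
```

Request:
servo_tool(
  moves="0.002 -0.01 0.015 0.02 0 0 1;0.001 -0.009 0.015 0 0 0 1;0 -0.009 0.015 0 0 0 1",
)

```text
time_s: 9.48
tool_pos: [0.5708, -0.2311, 0.1489]
tool_rot: [178.3, 1.3, 95.9]
force: [-0.0, 0.7, 0.3]
grip_width: 0.0
```

Request:
servo_tool(
  moves="0 -0.007 0.015 0.02 0 0 1;0 -0.007 0.015 0 0 0 1;0 0 0 0 0 0 1",
)

```text
time_s: 9.73
tool_pos: [0.557, -0.2337, 0.1197]
tool_rot: [178.8, 1.4, 95.9]
force: [-0.3, 0.4, -0.1]
grip_width: 0.0007
```

```bash
python3 - <<'E'
from cell import env
import cv2,numpy as np
c=env.read_camera("wrist"); cv2.imwrite("pics/w4.png",c["img"][:,:,::-1])
c=env.read_camera("scene"); cv2.imwrite("pics/s4.png",cv2.resize(c["img"][125:275,200:400,::-1],None,fx=4,fy=4,interpolation=cv2.INTER_CUBIC))
o=env.get_obs(); print(o["tool_pos"],o["tool_rot"],o["force"])
E
```

```text
[ 0.55999557 -0.23364513  0.12258612] [178.51651875   1.5410863   95.89436706] [0.50502958 0.33989826 0.48630911]
```

View pics/s4.png

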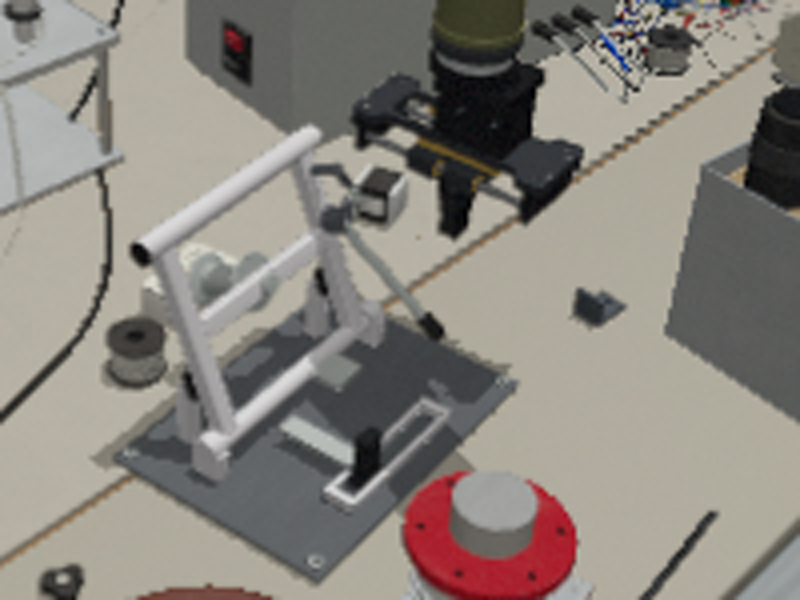

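View pics/w4.png

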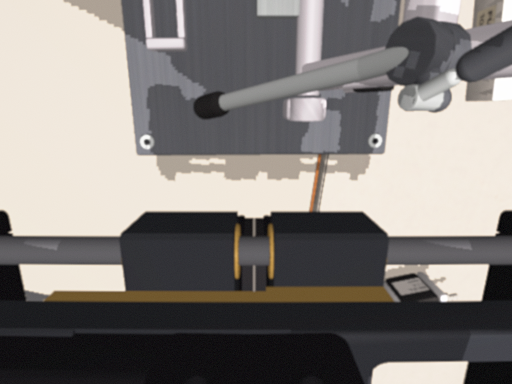

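Request:
servo_tool(
  moves="0 0 -0.03 0 0 0 1;0 0 -0.035 0.02 0.02 0 1;0 0 -0.035 0.02 0.02 0 1;0 0 -0.035 0 0 0 -1;0 0 -0.035 0 0 0 -1;0 0 -0.035 0 0 0 -1;0.03 0.0177 0 0 0 0 -1;0.03 0.0177 0 0 0 0 -1;0.03 0.0177 0 0 0 0 -1;0.03 0.0177 0 0 0 0 -1;0.03 0.0177 0 0 0 0 -1;0.03 0.0177 0 0 0 0 -1;0 0 0 0 0 0 -1",
)

```text
time_s: 10.92
tool_pos: [0.6571, -0.0338, 0.3646]
tool_rot: [177.6, 0.9, 95.4]
force: [-1.9, 1.4, -1.0]
grip_width: 0.0595
```

```bash
python3 - <<'E'
from cell import env
import cv2,numpy as np
from h import *
o=env.get_obs(); print(o["tool_pos"],o["tool_rot"],o["force"],o["grip_width"])
w=env.read_camera("wrist"); cv2.imwrite("pics/w5.png",w["img"][:,:,::-1])
c=env.read_camera("scene"); cv2.imwrite("pics/s5.png",cv2.resize(c["img"][125:275,200:400,::-1],None,fx=4,fy=4,interpolation=cv2.INTER_CUBIC))
u=proj(c,(.519,-.168,.058)); print(u,((u[0]-200)*4,(u[1]-125)*4))
B=np.eye(4);B[:3,:3]=R.from_euler("xyz",o["tool_rot"],degrees=True).as_matrix();B[:3,3]=o["tool_pos"];T=B@w["hand_eye"]
np.savez("w5.npz",T=T,**{k:v for k,v in w.items() if k!="T"})
E
```

```text
[ 0.65709029 -0.03384078  0.36461341] [177.56841763   0.87558983  95.44455318] [-1.92605815  1.35068588 -0.99517133] 0.059474261981216685
(np.float64(308.17982375002595), np.float64(206.9920624774036)) (np.float64(432.7192950001038), np.float64(327.9682499096144))
```

View pics/s5.png

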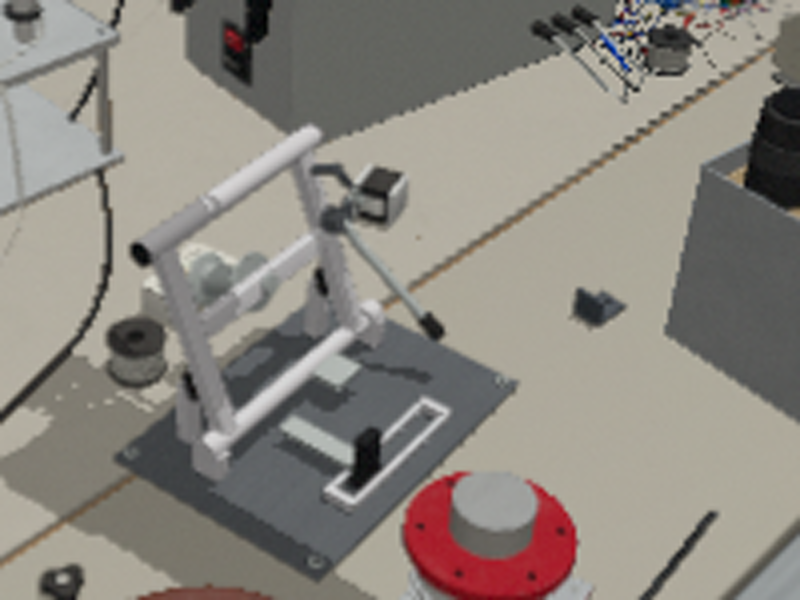

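View pics/w5.png

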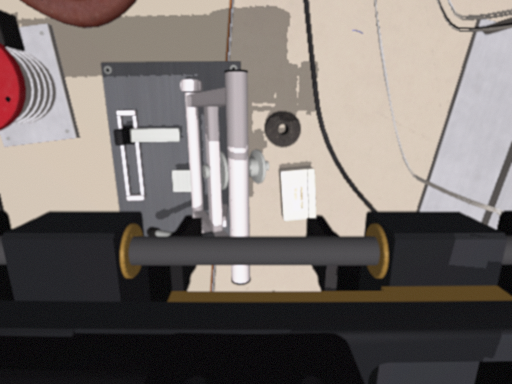

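Request:
servo_tool(
  moves="-0.009 -0.011 0 0.08 0.03 0 -1;0 0 0.03 0 0 0 -1;0 0 0.03 0 0 0 -1;0 0 0 0 0 0 -1",
)

```text
time_s: 11.35
tool_pos: [0.6474, -0.0569, 0.3095]
tool_rot: [179.5, 0.6, 94.7]
force: [-0.6, 0.6, -1.5]
grip_width: 0.0857
```

```bash
python3 - <<'E'
import numpy as np
from h import *
w=dict(np.load("w5.npz"));T=w["T"]
for p in [(226,110),(250,110),(229,180),(251,180),(231,270),(251,270)]: print(p,onz(w,*p,.2,T))
print(pt(w,237,130,T),pt(w,240,200,T))
E
```

```text
(226, 110) [0.62980888 0.0312932  0.2       ]
(250, 110) [0.65366214 0.03359569 0.2       ]
(229, 180) [ 0.6382604  -0.03993729  0.2       ]
(251, 180) [ 0.66145735 -0.03791078  0.2       ]
(231, 270) [ 0.64856343 -0.14556816  0.2       ]
(251, 270) [ 0.67150858 -0.14387742  0.2       ]
[0.64242567 0.01347337 0.21121448] [ 0.65147703 -0.05784512  0.21036353]
```

Request:
servo_tool(
  moves="0.01 0 0.02 0 0.02 0.03 -1;0 0 0.03 0 0 0 -1;0 0 0.03 0 0 0 -1;0 0 0.02 0 0 0 -1;0 0 0 0 0 0 -1",
)

```text
time_s: 11.77
tool_pos: [0.6505, -0.0563, 0.2165]
tool_rot: [178.8, 0.4, 93.1]
force: [-1.3, -0.1, -0.7]
grip_width: 0.087
```

Request:
servo_tool(
  moves="0.005 -0.002 0.015 0.02 0 -0.1 -1;0 0 0.01 0 0 0 -1;0 0 0 0 0 0 -1",
)

```text
time_s: 12.02
tool_pos: [0.651, -0.0558, 0.197]
tool_rot: [179.1, 0.6, 95.7]
force: [-0.8, -0.6, 0.1]
grip_width: 0.0869
```

Request:
servo_tool(
  moves="0 -0.002 0.003 0 0 0 1;0 0 0.003 0 0 0 1;0 0 0 0 0 0 1;0 0 0 0 0 0 1;0 0 0 0 0 0 1;0 0 0 0 0 0 1;0 0 0 0 0 0 1;0 0 0 0 0 0 1;0 0 0 0 0 0 1;0 0 0 0 0 0 1;0 0 0 0 0 0 1",
  squeeze=15,
)

```text
time_s: 12.93
tool_pos: [0.6503, -0.0583, 0.1986]
tool_rot: [178.8, 0.8, 95.3]
force: [-13.8, -0.7, 6.9]
grip_width: 0.0216
```

Request:
servo_tool(
  moves="0 -0.008 -0.003 0 0 0 1;0 -0.01 -0.004 0 0 0 1;0 -0.01 -0.003 0 0 0 1;0 -0.01 -0.003 0 0 0 1",
  squeeze=15,
)

```text
time_s: 13.27
tool_pos: [0.6139, -0.062, 0.2118]
tool_rot: [178.3, 0.8, 95.4]
force: [1.0, -0.8, -3.2]
grip_width: 0.0214
```

Request:
servo_tool(
  moves="0 -0.01 -0.001 0 0 0 1;0 -0.009 0 0 0 0 1;0 -0.008 0 0 0 0 1;0 -0.003 0 0 0 0 1;0 0 0 0 0 0 1",
)

```text
time_s: 13.68
tool_pos: [0.5805, -0.0653, 0.2159]
tool_rot: [177.9, 1.0, 95.3]
force: [1.7, 0.2, 0.2]
grip_width: 0.0213
```

Request:
servo_tool(
  moves="0 0 0 0 0 0 1;0 0 0 0 0 0 1;0 0 0 0 0 0 1;0 0 0 0 0 0 1",
)

```text
time_s: 14.02
tool_pos: [0.5807, -0.0653, 0.2159]
tool_rot: [177.8, 1.0, 95.3]
force: [2.2, 0.7, 2.7]
grip_width: 0.0217
```

```bash
python3 - <<'E'
from cell import env
import cv2,numpy as np
from h import *
c=env.read_camera("scene"); np.savez("s6.npz",**c); cv2.imwrite("pics/s6.png",cv2.resize(c["img"][125:275,200:400,::-1],None,fx=4,fy=4,interpolation=cv2.INTER_CUBIC))
t=env.read_camera("top"); np.savez("t6.npz",**t); cv2.imwrite("pics/t6.png",cv2.resize(t["img"][130:260,210:370,::-1],None,fx=5,fy=4.6,interpolation=cv2.INTER_CUBIC))
for i in range(3):
  o=env.get_obs(); print(o["tool_pos"],o["tool_rot"],o["force"],o["grip_width"],o["joint_velocities"].round(2))
  env.read_camera("top")
E
```

```text
[ 0.58076114 -0.06529238  0.21589496] [177.84002584   0.97640075  95.30876929] [ 2.33386294 -0.71347792  1.96854541] 0.022239523399917884 [-0.03 -0.1  -0.15  0.17  0.05  0.02  0.01]
[ 0.5807087  -0.06531072  0.21586466] [177.84168228   0.97675454  95.30671011] [2.18597373 0.17032408 2.32353768] 0.02129674293921823 [ 0.01 -0.09  0.12  0.09  0.03 -0.09 -0.01]
[ 0.58066666 -0.0653013   0.21588228] [177.83997827   0.9771472   95.30517208] [ 2.10923442 -0.23197182  1.5212484 ] 0.021243165699538293 [ 0.04 -0.12 -0.04  0.04 -0.05 -0.05  0.  ]
```

View pics/s6.png

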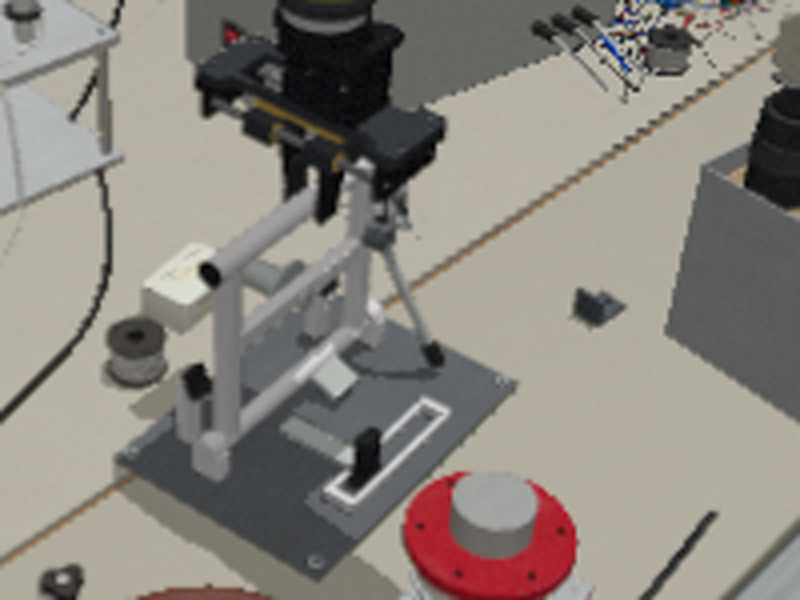

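View pics/t6.png

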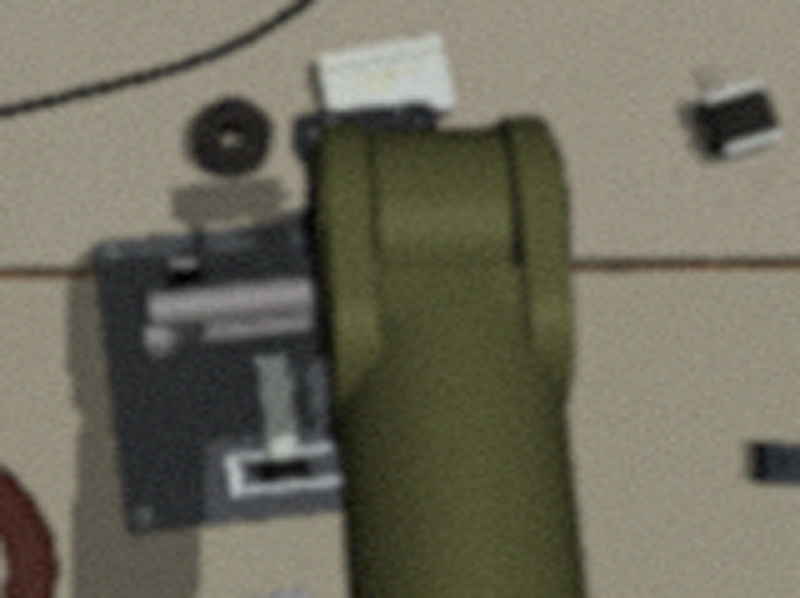

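```bash
python3 - <<'E'
import numpy as np
from h import *
t=dict(np.load("t6.npz"));s=dict(np.load("s6.npz"))
f=lambda u,v:(u/5+210-.4,v/4.6+130-.4)
g=lambda u,v:(u/4+200-.4,v/4+125-.4)
print(onz(t,*f(150,305),.215),onz(s,*g(209,273),.215))
a=np.radians(6.1);o=np.array([.5575,-.0535])
def W(x,y,z): return [o[0]+np.cos(a)*x-np.sin(a)*y,o[1]+np.sin(a)*x+np.cos(a)*y,z]
print("exp end",W(.02,.112,.215))
for n,th in [("-.06",-.06),("0",0),("+.06",.06)]:
  def F(x,y,z): return W(.02+x*np.cos(th)+z*np.sin(th),y,.035-x*np.sin(th)+z*np.cos(th))
  for P in [(0,.112,.18),(-.074,-.11,-.006)]:
    u=np.array(proj(s,F(*P))); print(n,((u-[200,125]+.4)*4).round(1))
  u=np.array(proj(t,F(0,.112,.18))); print(" top",((u-[210,130]+.4)*[5,4.6]).round(1))
# tube axis lean by range: upright front-left points
P=cloud(s)
for v in [290,320,360,400,430]:
  u,w=g(229,v); print(P[int(round(w)),int(round(u))].round(4))
E
```

```text
[0.56777707 0.05866511 0.215     ] [0.56783577 0.05944096 0.215     ]
exp end [np.float64(0.565485182893006), np.float64(0.05999113116964359), 0.215]
-.06 [221.8 280.6]
-.06 [434.1 360. ]
 top [149.9 326.1]
0 [210.7 274.7]
0 [435.  356.4]
 top [147.7 308.7]
+.06 [199.6 269.5]
+.06 [435.7 352.7]
 top [145.5 291.5]
[0.5586 0.0466 0.1974]
[0.5602 0.0447 0.164 ]
[0.5577 0.0468 0.1261]
[0.5576 0.0465 0.0839]
[0.5601 0.0436 0.0497]
```

```bash
python3 - <<'E'
from cell import env
print(env.sign_off()); o=env.get_obs(); print(o["time_s"],o["tool_pos"],o["grip_width"],o["force"])
E
```

```text
the job is handed in; nothing more can be done
None
the job is handed in; nothing more can be done
```

I completed all three steps in order and handed the job in at about 14 s. The arm was holding the frame upright with a 15 N grip. Sign-off reported no verdict, so the result rests on my own checks.

- **Lock:** I gripped it and slid it left about 69 mm. Further pushing gave no more motion. The later pictures show it at the open end of its rails.
- **Kickstand:** I pushed the leg down with closed fingers until it snapped over. With the frame still leaning on its buffers, the foot appeared within about a pixel of where the fully-down position should be.
- **Frame:** I pinched the top tube (opening about 21.5 mm) and raised it.
    - **Lean:** The tube's left end in the top and scene views gave a lean of about +0.01 rad. The range readings on the left upright showed it vertical.
    - **Stillness:** Three tool readings about 0.05 s apart agreed to 0.1 mm.

- **Disagreeing check:** With the frame upright, the kickstand foot sat about one camera pixel above where I predicted. On its own that would suggest a lean of about +0.06 rad. I took it as measurement noise because the other lean checks agreed.
- **Bystanders:** None looked moved in the views I took, but I did not measure their positions.

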